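# Load and close the twin-knob wine filter press

## Task

Get the bar's wine filter ready. First push the white filter cassette gently all the way back under the cover plate until it stops; then close the cover plate on it with the two black hand knobs, a part turn on each in alternation so that the plate never gets visibly out of level, until both knobs have gone moderately stiff, the plate bears firmly on the pad and sits level. Do not overtighten: a crushed pad is spoilt. Let go and leave the other things on the worktop alone.

Things in the scene. Friction and masses are not known exactly. Their poses are not given: they have to be found in the camera images.
- press: Steel filter press, fixed on the worktop: base 216 mm wide (y), from x = -104 to +72 mm. Origin: its underside, midway between two upright threaded studs (at y = +80 and -80 mm, x = 0). x points to its back, -x to its open front, y to its left, z up. The cassette slides on two springy rubber runners (tops at z = 30 mm) between guides 40 mm high (inner faces at y = +60 and -60 mm).
- stop (a point): Point on the front face of the two back stops, at press x = 50.5, y = 0, z = 36 mm. The cassette is home when its straight back edge, 55 mm behind its origin, lies against the stops (cassette origin at press x = -4.5 mm).
- plate: Steel cover plate (the carriage), 206 mm wide (y), 86 mm deep (x), carried by the two knobs on the studs. Origin: mid-plate, 9 mm above its pressing face, 7.5 mm below its flat top; ribs and a stub pipe in its middle stand up to 24 mm above the origin. Axes as the press's when level. It racks when one knob leads; at the start it may be out of level by up to 3 mm between the studs.
- cassette: White filter cassette, loose on the runners, drawn out to the front by 27 to 48 mm. Frame 110 mm (x) by 116 mm (y) by 12 mm, with 2 mm play in the guides, 0.35 to 0.6 kg. Origin: middle of the frame's underside; axes as the press's. Its paper pad stands 0.5 to 4 mm above the frame's top: this differs from pad to pad, so the height at which the plate touches must be felt.
- lip (a point): Middle of the front face of the cassette's pull lip (8 mm thick, 56 mm wide, 20 mm tall upright strip at its front): 85 mm in front (-x) of the cassette's origin and 12.5 mm above it; the lip's top is 10 mm higher. Push here, towards the press's back.
- knob_l_grip (a point): Left black hand knob, upright, round, 38 mm diameter, 30 mm tall; the point is on its axis, 12 mm below its top and 28.5 mm above the plate's flat top. Turning it clockwise (seen from above) runs it down the stud and takes that end of the plate along, 2.5 mm per radian (15.7 mm a turn); counter-clockwise raises it. It stays where left. Free running it resists with about 0.25 N m.
- knob_r_grip (a point): Right black hand knob, like the left one. Feel of either knob: once the plate bears on the pad, the pad pushes back by about 0.15 to 0.3 N m per further radian (half that per radian of the other knob); rightly tight, this push-back is about 0.15 N m at each, over 0.22 too much. Turning resists with 0.25 N m plus the push-back; held still, a knob may give any moment from push-back - 0.25 to push-back + 0.25.
- coaster: Round brown leather coaster, 96 mm, 8 mm thick, lying left of the press near the front edge; bystander, to be left alone. Origin: its underside.
- jigger: Brass double jigger, 44 mm wide, 91 mm tall, standing on the left front of the worktop; bystander, to be left alone. Origin: its underside.
- corkscrew: Folded corkscrew, 115 x 18 x 12 mm, lying at the front edge left of the press; bystander, to be left alone. Origin: its underside.
- stopper: Brass bottle stopper, 35 mm wide, 51 mm tall, standing behind the press; bystander, to be left alone. Origin: its underside.
- cork_a: Wine cork, 45 x 23 mm, lying behind the press; bystander, to be left alone. Origin: its underside.
- cork_b: Wine cork, 45 x 23 mm, lying right of the press near the front edge; bystander, to be left alone. Origin: its underside.
- lemon: Lemon, 75 x 55 mm, lying behind and to the right of the press; bystander, to be left alone. Origin: its underside.

How it is judged (in metres and radians):
On the way, in this order (a step that is already met when the one before it is completed fails the run):
1. the cassette is pushed fully home, before the plate bears on it (x of cassette in the frame of press between -0.007 and -0.0025 m and angle between the x axis of cassette and the x axis of press, either way round below 0.03 rad and contact force between plate and cassette below 1 N), for 0.2 s.
2. the plate is closed firmly and level on the pad (x of cassette in the frame of press between -0.007 and -0.0025 m and angle between the x axis of cassette and the x axis of press, either way round below 0.03 rad and contact force between plate and cassette between 75 and 185 N and angle between the z axis of plate and the z axis of press, either way round below 0.012 rad), for 0.2 s.
At the end, for the whole second after the job is handed in: The cassette is home (its origin at press x = -7 to -2.5 mm, square within 0.03 rad), the plate bears on it with 75 to 185 N and is level with the press within 0.012 rad (2 mm from stud to stud), all at rest (all of step 2 and linear speed of each of plate, cassette below 0.01 m/s); the robot touches nothing.
It fails at once if the plate gets more than 5 mm out of level between the studs (angle between the z axis of plate and the z axis of press, either way round above 0.031 rad).
It fails at once if the plate is overtightened (over 300 N on the pad) (contact force between plate and cassette above 300 N).
It fails at once if the cassette is shoved hard (over 35 N from the fingers) (contact force between the fingers and cassette above 35 N).
It fails at once if a bystander is moved by more than 20 mm (distance of any of coaster, jigger, corkscrew, stopper, cork_a, cork_b, lemon from where it was at the start of the episode above 0.02 m).
It also fails if it takes over 72 s, if anything falls off the work surface, if the arm or the gripper's body presses on something with over 40 N, if the wrist force passes 120 N, or if a joint passes its speed limit or range.

## Robot

A 6-joint arm with a two-finger parallel gripper is mounted at the origin on a cart in front of the work surface, level with it; the furniture and walls round the work are solid. World frame = base frame: x ahead of the robot, y to its left, z up, the work surface at z = 0. Lengths are in mm, angles in rad, forces in N, time in s.
With the tool pointing down it reaches from about 275 to 825 mm from the base axis. Payload 4.9 kg.
Tool frame: the origin (TCP) lies at the very end of the fingers, on their centre line; the grasp point (between the pads) lies 19 mm behind it; z points along the fingers, y is the line along which they close (so a half turn about z gives the same grasp; the last joint's range is limited). The gripper opens to 85 mm and grips with 20 to 120 N. Pads are 22 mm wide; open, the fingers measure 114 mm over their backs; the gripper's body (76 mm by 85 mm) begins 54 mm behind the grasp point. The pads swing forward as they close: fully open they stand 13 mm farther back than shut.
Start: joints at [-1.386, 0.326, -0.193, 1.052, 0, 1.437], TCP at [172.397, -522.301, 231.281] pointing down, gripper open.
Joint ranges: [-2.65, 2.65], [-0.97, 1.79], [-1.3, 1.35], [-1.93, 2.1], [-1.47, 1.37], [-3.14, 3.14]. Speed limits (rad/s): [2.57, 2.57, 3.14, 3.14, 3.14, 3.14].

## Interface

Orientations are given as [roll, pitch, yaw] about the fixed x, y, z axes, in that order (R = Rz(yaw) Ry(pitch) Rx(roll)).
In Python, from bench import bot, solve_ik, imaging gives the robot as it stands. Calls block until the motion is done:
- bot.move_ptp(position, orientation): joint-space move of the TCP to a pose.
- bot.movel(position, rot=None, max_speed=150, threshold=None): straight line of the TCP; rot=None keeps the orientation; max_speed is the mean speed in mm/s. With threshold (N) it stops when the force on the tool has changed by that much, and returns True; else False.
- bot.move_j(angles): joint-space move.
- bot.grip(opening, effort=None): opening from 0.0 (shut) to 1.0 (fully open); effort is the grip in N (None keeps the last); returns when the fingers have stopped.
- bot.dwell(seconds).
- solve_ik(position, orientation): joint angles nearest the present ones, or None.
- bot.get_state(): the state.
- imaging.capture(name): name is "side" or "top"; returns the picture (384x512x3 uint8, blue, green, red); there is no depth.
- imaging.camera_model(name): a dict with "K" (3x3 intrinsics, pixels), "k1" (the pictures are not rectified: a ray, as slopes to the right and down, at radius r is drawn at 1 + k1 r^2 times it, then the intrinsics apply), "position" and "rotation" of the camera in the world. Camera axes: x right, y up, looking along -z (the intrinsics and any distortion apply to the point x, -y, -z); pixel columns grow to the right and rows downward; lengths in mm; the calibration is good to about 2 mm. A picture is of the moment at which its call begins. camera_model takes no time and is no camera call.
A pose or a line that the arm cannot do raises bot.IKError and nothing moves.
- bot.sign_off(): hands the job in; it is judged then, once.
The state is a dict: "t": time; "qpos": joint angles; "joint_velocities": joint speeds; "effort": joint torques, N m; "tcp_pos": TCP position; "orientation": TCP orientation; "contact_force": force on the tool from outside, world axes, zero at the start; "wrist_torque": the same for the moment, N m; "opening": opening from 0.0 (shut) to 1.0 (fully open); "gripper_force": force on a finger pad.
Only numpy, scipy, OpenCV 4.12 (cv2) and the standard library are available. Lean on these libraries where they do the work, as an engineer would, in place of code of your own. Each camera call takes 0.05 s, during which the arm holds its last target. There are 200 camera calls.

## Working session

There is one attempt and no reset: what is moved stays moved. The work goes in short steps, each a Python script; the robot and the scene stay as the last script left them, time stands still between calls to the robot, and variables do not carry over. Pictures are saved under pics/ and viewed, at most 10 in all, crops included, and the job is handed in when it is done.

```bash
ls; mkdir -p pics; python3 - <<'E'
from bench import bot, solve_ik, imaging
import cv2
for n in("side","top"):
    cv2.imwrite(f"pics/{n}0.png",imaging.capture(n)); print(imaging.camera_model(n))
print(bot.get_state())
E
```

```text
pics
{'K': array([[446.02147739,   0.        , 258.811988  ],
       [  0.        , 446.02147739, 193.2338691 ],
       [  0.        ,   0.        ,   1.        ]]), 'k1': 0.02508840409405293, 'position': array([  318.91775349, -1124.36437438,   694.33416473]), 'rotation': array([ 1.01696773, -0.01486749, -0.22443451])}
{'K': array([[491.52850089,   0.        , 254.3665439 ],
       [  0.        , 491.52850089, 194.49098325],
       [  0.        ,   0.        ,   1.        ]]), 'k1': -0.18762424705655886, 'position': array([ 365.55695167, -188.54280738, 1598.67954705]), 'rotation': array([ 0.11616154, -0.00253526, -1.57777563])}
{'t': 0.1, 'qpos': array([-1.38623060e+00,  3.26867547e-01, -1.93466519e-01,  1.05200539e+00,
        5.07905715e-05,  1.43662999e+00]), 'joint_velocities': array([ 0.00059376, -0.00214103,  0.00084288,  0.00098317, -0.00110782,
        0.00133906]), 'effort': array([ 2.25310709e-03, -4.44239581e+01,  2.63038069e+01,  7.84743985e-03,
        3.92766719e-05, -1.10512655e-06]), 'tcp_pos': array([ 172.29806328, -521.77704173,  230.58793844]), 'orientation': array([-3.14007019e+00, -2.56749381e-04,  3.18731828e-01]), 'contact_force': array([-0.35381372,  0.09309561, -0.55016349]), 'wrist_torque': array([-0.00971444, -0.00398345, -0.02727148]), 'gripper_force': 0.0, 'opening': 1.0026580233940978}
```

View pics/top0.png

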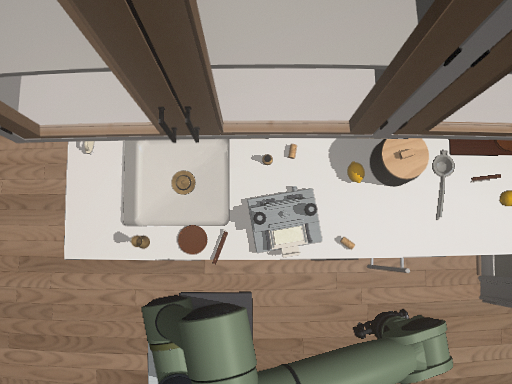

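View pics/side0.png

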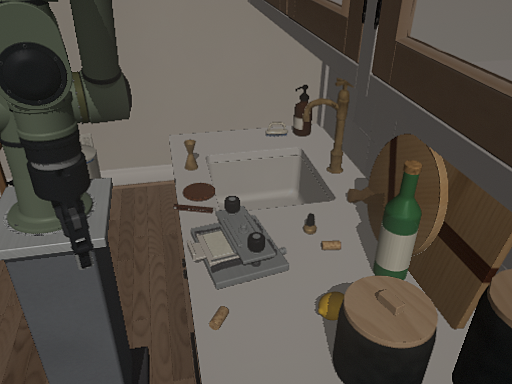

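The top view shows the press around (283,217), with knobs at (260,218) and (310,210) and the white cassette at (288,236). In the side view the knobs are at (232,204) and (256,242). I'll zoom in on both.

```bash
cat > cam.py <<'E'
import numpy as np, cv2
from scipy.spatial.transform import Rotation as R
from bench import bot, solve_ik, imaging
def ray(n,uv):
    m=imaging.camera_model(n); K=m['K']; k=m['k1']
    d=np.array([(uv[0]-K[0,2])/K[0,0],(uv[1]-K[1,2])/K[1,1]]); s=d.copy()
    for _ in range(20): s=d/(1+k*(s@s))
    v=R.from_euler('xyz',m['rotation']).as_matrix()@np.array([s[0],-s[1],-1])
    return np.array(m['position']),v/np.linalg.norm(v)
def onplane(n,uv,z):
    p,v=ray(n,uv); return p+v*(z-p[2])/v[2]
def proj(n,X):
    m=imaging.camera_model(n); K=m['K']
    c=R.from_euler('xyz',m['rotation']).as_matrix().T@(np.asarray(X)-m['position'])
    s=np.array([c[0],-c[1]])/-c[2]; s=s*(1+m['k1']*(s@s)); return s*[K[0,0],K[1,1]]+K[:2,2]
def tri(a,b):
    p,v=ray("top",a); q,w=ray("side",b)
    t=np.linalg.lstsq(np.c_[v,-w],q-p,rcond=None)[0]; A=p+v*t[0];B=q+w*t[1]
    return (A+B)/2,np.linalg.norm(A-B)
E
python3 - <<'E'
from cam import *
a=cv2.imread("pics/top0.png");b=cv2.imread("pics/side0.png")
z=lambda im,x,y,w,h:cv2.resize(im[y:y+h,x:x+w],(w*6,h*6),interpolation=cv2.INTER_CUBIC)
cv2.imwrite("pics/topz.png",z(a,230,175,110,90)); cv2.imwrite("pics/sidez.png",z(b,180,185,115,100))
for n,im,(x,y,w,h) in(("top",a,(240,180,90,80)),("side",b,(215,190,60,65))):
    g=(im[y:y+h,x:x+w].max(2)<40).astype(np.uint8)
    r=cv2.connectedComponentsWithStats(g)
    for i in range(1,r[0]):
        if r[2][i,4]>30: print(n,r[2][i]+[x,y,0,0,0],r[3][i]+[x,y])
E
```

```text
side [225 196  15  17 101] [231.99009901 204.40594059]
side [248 233  17  19 213] [255.87793427 243.14553991]
```

View pics/topz.png

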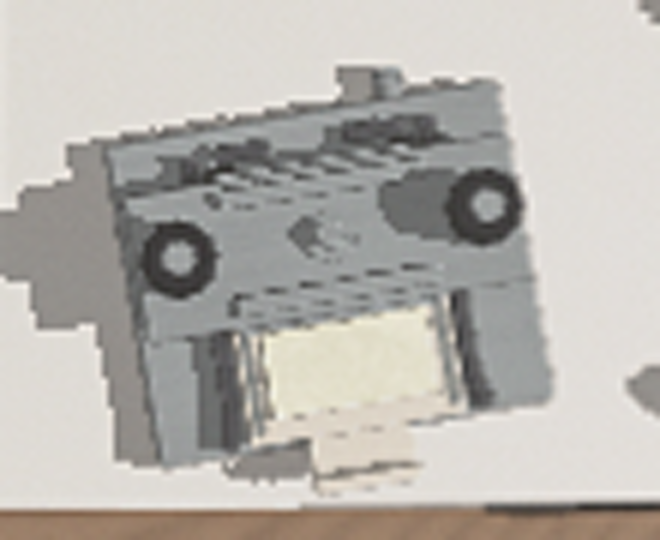

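View pics/sidez.png

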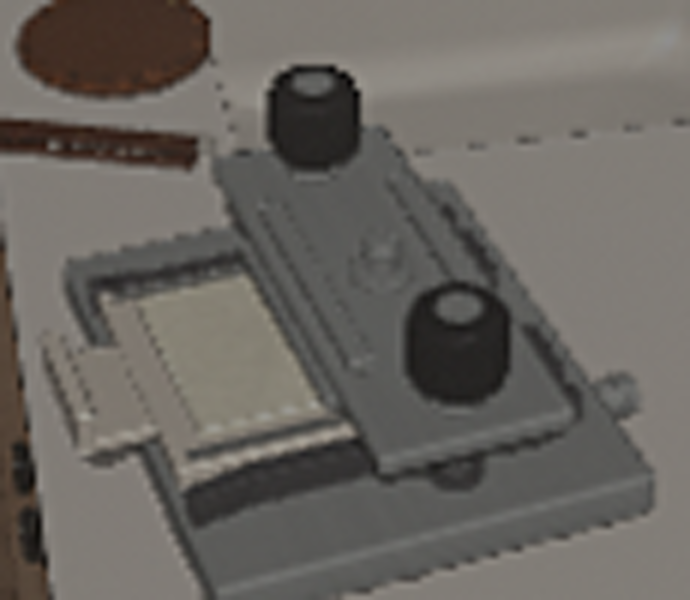

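The zooms are clear. Knob cap discs are at top px (259.6,217.4) and (311.1,208.9), and at side px (231.8,198.3) and (256.1,235.8). The lip's top edge runs in the top crop from about (316,480) to (420,466), and in the side crop from (45,337) to (92,452).

```bash
python3 - <<'E'
from cam import *
a=cv2.imread("pics/top0.png");b=cv2.imread("pics/side0.png")
def disc(im,c,n,r=4,t=70):   # bright cap centroid inside the dark knob
    x,y=int(round(c[0])),int(round(c[1])); g=im[y-r:y+r+1,x-r:x+r+1].max(2).astype(float)
    m=(g>t).astype(np.uint8); k=cv2.connectedComponentsWithStats(m,connectivity=4); l=k[1][r,r]
    print(n,k[2][l][2:],k[3][l]+[x-r,y-r]); return k[3][l]+[x-r,y-r]
P=[]
for n,t,s in(("L",(259.6,217.4),(231.8,198.3)),("R",(311.1,208.9),(256.1,235.8))):
    T,e=tri(disc(a,t,n+"t"),disc(b,s,n+"s",3,55)); T2,e2=tri(t,s); print(n,T.round(1),e,T2.round(1),e2); P.append(T2)
d=P[0]-P[1]; print("axis len",np.linalg.norm(d),"yaw",np.arctan2(-d[0],d[1]),"mid",(P[0]+P[1])/2)
c=lambda x,y,X,Y:((x+.5)/6-.5+X,(y+.5)/6-.5+Y)
for t,s in(((316,480),(45,337)),((420,466),(92,452))):
    print("lip",tri(c(*t,230,175),c(*s,180,185)), onplane("top",c(*t,230,175),52.5).round(1))
# press corners at worktop / base, front corners top view
yaw=np.arctan2(-d[0],d[1]); m=(P[0]+P[1])/2
for q in((-104,-108),(-104,108),(72,-108),(72,108)):
    w=R.from_euler('z',yaw).apply([*q,20])+[m[0],m[1],0]; print(q,((proj("top",w)-[230,175])*6).round(0),((proj("side",w)-[180,185])*6).round(0))
E
```

```text
Lt [ 7  6 34] [259.29411765 217.5       ]
Ls [ 7  4 25] [231.88 198.44]
L [ 469.1 -208.   105.3] 0.0835953464859416 [ 469.1 -208.9  106.3] 0.6481320793307851
Rt [ 7  6 36] [310.86111111 208.61111111]
Rs [ 7  5 33] [256.         235.87878788]
R [ 495.  -366.1  103.7] 0.5749321458514769 [ 494.6 -366.8  104.4] 0.43314456851267896
axis len 159.95469811384814 yaw 0.1599526828878174 mid [ 481.82667877 -287.88367663  105.33285888]
lip (array([ 352.56167234, -279.92410594,   47.78703337]), np.float64(6.396748079662498)) [ 355.8 -279.8   52.5]
lip (array([ 361.75267934, -336.01971395,   34.21363042]), np.float64(1.4779902918150842)) [ 362.5 -334.3   52.5]
(-104, -108) [553. 398.] [213. 601.]
(-104, 108) [156. 467.] [ 60. 266.]
(72, -108) [495.  77.] [657. 484.]
(72, 108) [102. 143.] [448. 182.]
```

```bash
cat >> cam.py <<'E'
YAW=0.1624; O=np.array([482.05,-287.05,0]); DN=YAW+np.pi/2
W=lambda x,y,z:(O+R.from_euler('z',YAW).apply([x,y,z])).tolist()
inv=lambda p:R.from_euler('z',-YAW).apply(np.asarray(p)-O)
rot=lambda d=0:[np.pi,0,DN+d]
E
python3 - <<'E'
from cam import *
S=bot.get_state
def show(s): q=S(); print(s,round(q['t'],2),inv(q['tcp_pos']).round(1),'F',R.from_euler('z',-YAW).apply(q['contact_force']).round(1),'q6',q['qpos'][5].round(2),flush=True)
bot.move_ptp(W(-168,0,130),rot()); bot.grip(0.0); show('pre')
bot.movel(W(-168,0,39),max_speed=100); show('down')
h=bot.movel(W(-150,0,39),max_speed=60,threshold=5); show(h)
h=bot.movel(W(-88,0,39),max_speed=22,threshold=9); show(h)
if h: bot.dwell(0.2); show('hold')
cv2.imwrite("pics/top1.png",imaging.capture("top")[175:265,230:340]); 
E
```

```text
pre 1.93 [-1.68e+02  1.00e-01  1.30e+02] F [-0.1  0.3  0.2] q6 0.46
down 2.98 [-167.8   -0.4   39.4] F [ 0.6 -0.2  0.8] q6 0.46
False 3.43 [-149.5   -0.    39.1] F [-0.4 -0.2 -0.2] q6 0.5
True 5.38 [-103.5    0.4   38.6] F [-0.3  0.1  0.4] q6 0.58
hold 5.58 [-104.2    0.9   38.2] F [-0.3 -0.6 -0.3] q6 0.58
```

```bash
python3 - <<'E'
from cam import *
S=bot.get_state
def show(s): q=S(); print(s,round(q['t'],2),inv(q['tcp_pos']).round(1),'F',R.from_euler('z',-YAW).apply(q['contact_force']).round(1),flush=True)
h=bot.movel(W(-92,0,39),max_speed=15,threshold=10); show(h)
bot.dwell(0.2); show('hold')
im=imaging.capture("side")
cv2.imwrite("pics/side1.png",cv2.resize(im[185:285,160:295],None,fx=5,fy=5,interpolation=cv2.INTER_CUBIC))
E
```

```text
True 6.06 [-103.7    1.2   37.8] F [-0.7 -0.5  0.6]
hold 6.26 [-103.8    1.6   37.5] F [-0.  -1.   0.1]
```

View pics/side1.png

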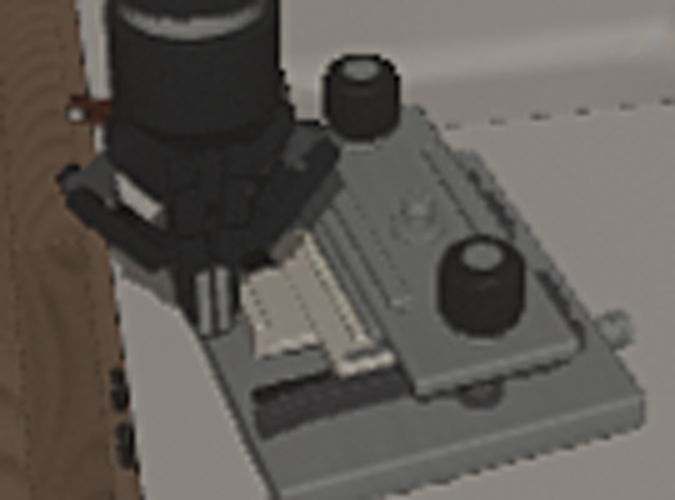

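The cassette is under the plate. The arm stopped twice at the same x, so it is against the stops. Next I'll touch both knob tops to measure their heights.

```bash
python3 - <<'E'
from cam import *
S=bot.get_state
def show(s): q=S(); print(s,round(q['t'],2),inv(q['tcp_pos']).round(2),'F',R.from_euler('z',-YAW).apply(q['contact_force']).round(1),'q',q['qpos'].round(2),flush=True)
bot.movel(W(-125,0,39),max_speed=120); bot.movel(W(-125,0,120),max_speed=200)
for s in(1,-1):
    bot.move_ptp(W(0,s*100,114),rot()); show('over')
    h=bot.movel(W(0,s*100,92),max_speed=12,threshold=4); show(h)
    bot.movel(W(0,s*100,118),max_speed=150)
show('end')
E
```

```text
over 7.88 [ -0.67 100.82 112.67] F [-0.8 -0.4 -0.3] q [-0.53  0.36 -0.48  0.73 -0.    0.88]
True 8.77 [7.0000e-02 9.9990e+01 1.0594e+02] F [-0.1  1.2  4.9] q [-0.53  0.37 -0.49  0.71 -0.    0.88]
over 9.83 [ -0.39 -98.32 113.11] F [-0.7  0.2 -0.3] q [-0.78  0.57 -0.13  0.88  0.    0.63]
True 10.79 [-3.0000e-02 -1.0009e+02  1.0440e+02] F [0.3 1.  4. ] q [-0.78  0.57 -0.14  0.86 -0.    0.63]
end 11.04 [   0.5  -100.79  118.74] F [ 0.4  0.  -0.5] q [-0.78  0.56 -0.12  0.89 -0.    0.63]
```

```bash
cat >> cam.py <<'E'
S=bot.get_state
def clear(s): 
    p=inv(S()['tcp_pos']); bot.grip(0.64); bot.movel(W(p[0],p[1],117),max_speed=150)
def grab(s,top,d0,eff=50):
    bot.move_ptp(W(0,s*80,117),rot(d0)); bot.movel(W(0,s*80,top-29),max_speed=100)
    b=S(); bot.grip(0.0,eff); g=S()
    print('grab',s,'t',round(g['t'],2),'q6',g['qpos'][5].round(2),'open',g['opening'].round(3),'gf',g['gripper_force'].round(0),'F',R.from_euler('z',-YAW).apply(g['contact_force']).round(1),'Tz',b['wrist_torque'][2].round(3),g['wrist_torque'][2].round(3),flush=True)
    return b['wrist_torque'][2]
def turn(s,top,d0,th,bias,step=0.15,v=2.0,stop=9):
    """clockwise by th (negative: ccw); returns turned angle, logs resisting moments"""
    n=max(1,int(round(abs(th)/step))); L=[]
    for i in range(1,n+1):
        a=th*i/n; bot.movel(W(0,s*80,top-29-2.5*a),rot(d0-a),max_speed=v)
        q=S(); L.append(q['wrist_torque'][2]-bias)
        if abs(L[-1])>stop: break
    print('turn',s,'a',round(a,2),'t',round(q['t'],2),np.round(L,3).tolist(),'F',R.from_euler('z',-YAW).apply(q['contact_force']).round(1),'yaw',(q['orientation'][2]-DN).round(3),flush=True)
    return a,L
E
python3 - <<'E'
from cam import *
bot.grip(0.64); bot.movel(W(0,-100,121))
b=grab(1,105.9,0.6); a,L=turn(1,105.9,0.6,1.2,b)
cv2.imwrite("pics/side2.png",cv2.resize(imaging.capture("side")[185:285,180:295],None,fx=5,fy=5,interpolation=cv2.INTER_CUBIC))
E
```

```text
Traceback (most recent call last):
  File "cam.py", line 30, in grab
    print('grab',s,'t',round(g['t'],2),'q6',g['qpos'][5].round(2),'open',g['opening'].round(3),'gf',g['gripper_force'].round(0),'F',R.from_euler('z',-YAW).apply(g['contact_force']).round(1),'Tz',b['wrist_torque'][2].round(3),g['wrist_torque'][2].round(3),flush=True)
                                                                         ^^^^^^^^^^^^^^^^^^
AttributeError: 'float' object has no attribute 'round'
```

```bash
sed -i "s/g\['opening'\].round(3)/round(float(g['opening']),3)/;s/g\['gripper_force'\].round(0)/round(float(g['gripper_force']))/" cam.py
python3 - <<'E'
from cam import *
q=S(); print(q['t'],q['opening'],q['gripper_force'],q['contact_force'],q['wrist_torque'],inv(q['tcp_pos']))
a,L=turn(1,105.9,0.6,1.2,0)
cv2.imwrite("pics/side2.png",cv2.resize(imaging.capture("side")[185:285,180:295],None,fx=5,fy=5,interpolation=cv2.INTER_CUBIC))
E
```

```text
13.4417 0.42597475113164807 50.05559017765336 [-0.42408001 -0.94426778  3.23766529] [-0.01270342  0.02242714 -0.05327685] [ 0.63782839 79.33413309 77.77642165]
turn 1 a 1.2 t 15.84 [-0.289, -0.225, -0.255, -0.252, -0.283, -0.275, -0.287, -0.246] F [-6.1 -0.5  9.6] yaw -0.599
```

View pics/side2.png

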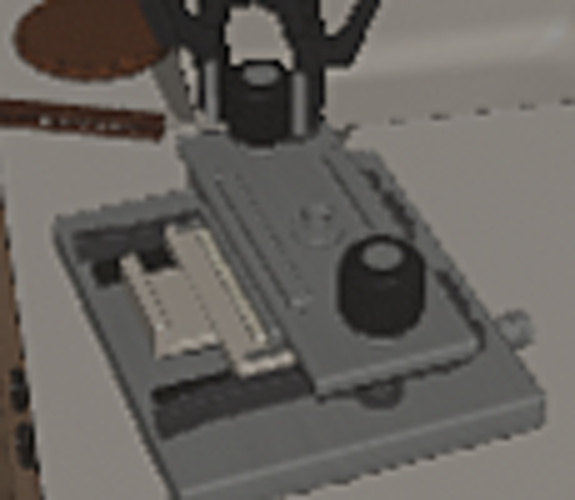

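The left knob is gripped squarely and free-runs at about 0.26 N m. Now the right one.

```bash
python3 - <<'E'
from cam import *
clear(1)
b=grab(-1,104.4,0.6); turn(-1,104.4,0.6,1.2,b,stop=.45)
E
```

```text
grab -1 t 18.77 q6 0.05 open 0.425 gf 50 F [0.9 1.6 5. ] Tz 0.018 0.011
turn -1 a 1.2 t 21.18 [-0.283, -0.298, -0.309, -0.29, -0.318, -0.222, -0.229, -0.203] F [-5.7  2.9 10.5] yaw -0.601
```

```bash
python3 - <<'E'
from cam import *
clear(-1)
b=grab(1,102.9,0.6); turn(1,102.9,0.6,1.2,b,stop=.42)
q=S(); print(q['wrist_torque'][2]-b)
E
```

```text
grab 1 t 23.77 q6 0.25 open 0.428 gf 50 F [-0.1 -0.1  3.3] Tz 0.027 -0.083
turn 1 a 1.2 t 26.17 [-0.223, -0.177, -0.163, -0.163, -0.12, -0.147, -0.085, -0.098] F [-8.5  1.6 17.1] yaw -0.601
-0.09834568547752423
```

```bash
python3 - <<'E'
from cam import *
f=lambda m:print(m,round(S()['t'],2),S()['wrist_torque'].round(3),S()['contact_force'].round(1),inv(S()['tcp_pos']).round(2),round(float(S()['opening']),3),S()['effort'][5].round(3),flush=True)
f('held'); bot.dwell(.1); f('held')
bot.grip(0.64); f('open')
cv2.imwrite("pics/side3.png",cv2.resize(imaging.capture("side")[185:285,180:295],None,fx=5,fy=5,interpolation=cv2.INTER_CUBIC))
p=inv(S()['tcp_pos']); bot.movel(W(0,80,117)); f('up')
E
```

```text
held 26.17 [ 0.094  1.694 -0.072] [-8.7  0.2 17.1] [-1.3  79.47 72.58] 0.427 -0.003
held 26.27 [ 0.106  1.617 -0.097] [-8.4 -0.  16.8] [-1.33 79.49 72.54] 0.426 -0.046
open 26.58 [-0.003  0.058  0.016] [-0.7 -0.2 -0.3] [ 0.13 80.03 70.79] 0.641 0.0
up 27.09 [0.024 0.046 0.026] [ 0.1  0.4 -0.4] [  0.19  79.91 116.89] 0.638 0.0
```

View pics/side3.png

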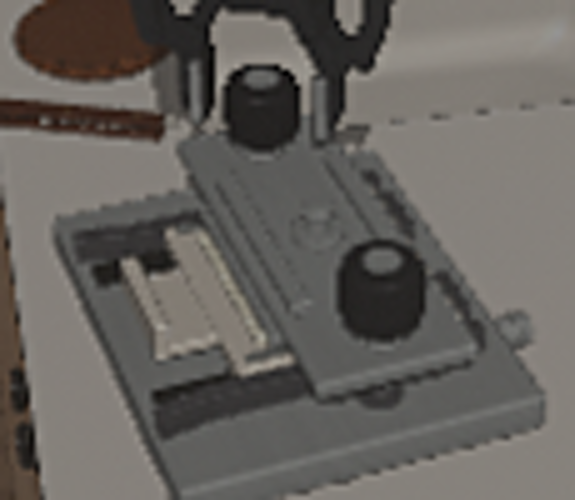

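The TCP sat 1.7 mm above its commanded height, so the left knob may have come down less than planned. I'll touch both tops again to check.

```bash
cat >> cam.py <<'E'
def touch(s,z0=108):
    bot.move_ptp(W(0,s*100,z0),rot()); h=bot.movel(W(0,s*100,94),max_speed=14,threshold=4); q=S()
    print('touch',s,h,round(q['t'],2),inv(q['tcp_pos']).round(2),q['contact_force'].round(1),flush=True); bot.movel(W(0,s*100,117))
E
python3 - <<'E'
from cam import *
bot.movel(W(0,100,117)); bot.grip(0.0); touch(1); touch(-1)
im=imaging.capture("side"); cv2.imwrite("pics/s4.png",im)
bot.grip(0.64)
E
```

```text
touch 1 True 29.17 [1.0000e-01 9.9980e+01 1.0107e+02] [-0.7  1.2  5.1]
touch -1 True 30.82 [  0.38 -99.66 102.24] [0.3 1.  6.3]
```

```bash
sed -i 's/-2.5\*a)/-2.0*a)/' cam.py; python3 - <<'E'
from cam import *
b=grab(-1,102.2,0.6); turn(-1,102.2,0.6,1.2,b,stop=.42); q=S(); print(inv(q['tcp_pos']),q['wrist_torque'].round(2))
E
```

```text
grab -1 t 33.18 q6 0.05 open 0.425 gf 50 F [0.6 1.  5.2] Tz -0.02 0.017
turn -1 a 1.2 t 35.58 [-0.038, -0.001, -0.053, 0.029, 0.05, 0.01, 0.072, 0.073] F [-5.4  1.1  8.3] yaw -0.601
[ -1.07990825 -80.52101703  72.06890955] [0.17 0.99 0.05]
```

```bash
python3 - <<'E'
from cam import *
def blobs(im):
    o=[]
    for c in((232,199),(256,237)):
        x,y=c; g=im[y-7:y+12,x-12:x+13].max(2); m=((g>50)).astype(np.uint8)
        k=cv2.connectedComponentsWithStats(m,connectivity=4)
        j=[i for i in range(1,k[0]) if 12<k[2][i,4]<50]; 
        for i in j:
            w=(k[1]==i); ys,xs=np.nonzero(w); o.append((round(xs.mean()+x-12,2),round(ys.mean()+y-7,2),len(xs)))
    return o
print(blobs(cv2.imread("pics/side0.png"))); print(blobs(cv2.imread("pics/s4.png")))
im=imaging.capture("side"); cv2.imwrite("pics/s5.png",im); print(blobs(im))
def T(m): 
    v=[]
    for _ in range(4): bot.dwell(0.02); v.append(S()['wrist_torque'][2])
    print(m,np.round(v,3),S()['effort'][5].round(3),S()['qpos'][5].round(3),flush=True)
T('hold'); p=102.2-29-2.4
for d in(-.45,-.3,-.45,-.6): bot.movel(W(0,-80,p),rot(d),max_speed=2); T(d); print(round(S()['t'],2))
E
```

```text
[(np.float64(231.73), np.float64(198.46), 26), (np.float64(256.08), np.float64(235.71), 38)]
[(np.float64(231.58), np.float64(200.33), 24)]
[(np.float64(232.16), np.float64(207.18), 45), (np.float64(245.0), np.float64(241.5), 42), (np.float64(256.1), np.float64(237.62), 39), (np.float64(265.0), np.float64(243.0), 33)]
hold [0.015 0.069 0.143 0.099] 0.068 1.252
-0.45 [0.552 0.531 0.563 0.531] 0.538 1.101
36.07
-0.3 [0.525 0.477 0.567 0.533] 0.512 0.951
36.43
-0.45 [0.044 0.022 0.055 0.081] 0.047 1.102
36.8
-0.6 [0.101 0.094 0.109 0.068] 0.072 1.252
37.17
```

The reversal gave +0.53 turning CCW and +0.06 turning CW. The mean is about 0.30, so the right knob's push-back is about 0.30, which is too tight (the friction sign is reversed when the readings are taken at rest). I'll back the right knob off while watching the moment fall.

```bash
cat >> cam.py <<'E'
def tz(n=4):
    v=[]
    for _ in range(n): bot.dwell(0.015); v.append(S()['wrist_torque'][2])
    return float(np.mean(v))
def steps(s,z0,z1,ds):
    L=[]
    for i,d in enumerate(ds):
        bot.movel(W(0,s*80,z0+(z1-z0)*(i+1)/len(ds)),rot(d),max_speed=2); L.append(round(tz(),3))
    print('steps',s,round(S()['t'],2),L,S()['contact_force'].round(1),flush=True); return L
E
python3 - <<'E'
from cam import *
steps(-1,70.8,72.8,[-.4,-.2,0,.2,.4])
E
```

```text
steps -1 39.25 [0.53, 0.502, 0.481, 0.448, 0.4] [-1.1  0.8  5.7]
```

The slope is about 0.16 N m/rad, which confirms the reading. Right push-back is now about 0.16. Next I'll measure the left knob both ways.

```bash
python3 - <<'E'
from cam import *
clear(-1)
b=grab(1,101.1,0.0); steps(1,72.1,72.3,[.15,.25]); L=steps(1,72.3,72.1,[.1,0.0])
E
```

```text
grab 1 t 41.59 q6 0.85 open 0.425 gf 50 F [-4.6 -0.7  5.4] Tz 0.043 0.053
steps 1 42.27 [0.372, 0.393] [-3.8 -0.6  7.5]
steps 1 42.96 [-0.103, -0.081] [-3.9 -1.3  6.2]
```

Left push-back is about 0.147 and right about 0.165, so the total is around 125 N. I'll release and check level by touch.

```bash
python3 - <<'E'
from cam import *
clear(1); bot.movel(W(0,100,117)); bot.grip(0.0); touch(1); touch(-1)
bot.movel(W(-20,-110,180),max_speed=200); im=imaging.capture("side")
cv2.imwrite("pics/fin.png",cv2.resize(im[185:285,180:295],None,fx=5,fy=5,interpolation=cv2.INTER_CUBIC))
E
```

```text
touch 1 True 45.41 [  0.14  99.94 101.79] [-1.3  0.   5.9]
touch -1 True 47.08 [  0.33 -99.72 101.78] [0.5 0.4 4.8]
```

View pics/fin.png

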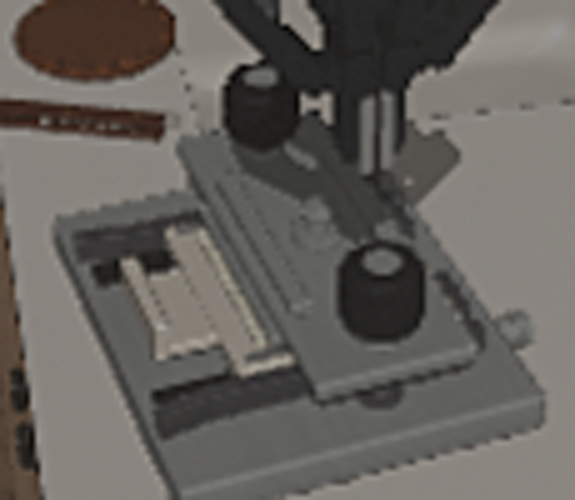

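The cassette is unmoved since side3, with its lip at about (130–165, 260–355) in the crop. The plate looks level and the gripper is clear.

```bash
python3 -c "
from cam import *
print(S()['contact_force']); print(bot.sign_off())"
```

```text
[-0.71804352 -1.41745377 -0.31507537]
the job is handed in; nothing more can be done
None
```

I handed the job in: the cassette is home against the stops and the plate is closed level on the pad (knob tops within 0.1 mm by touch) at an estimated 125 N; the right knob briefly went too tight, at roughly 210–220 N by my estimate, before I backed it off.

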